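# Drop a soap stick end-down into its tube with the tipping loader

### The job

Load the purple soap stick into the blue tube: slide the tube's sled by its yellow handle between the wooden rails until it is fully home against the stop, then swing the red-knobbed lever over so that the trough tips and the stick drops end-down into the tube. Then bring the lever back so that the trough lies level again, leaving the sled home and upright and the other things on the table undisturbed.

Things in the scene. Friction and masses are not known exactly. Their poses are not given: they have to be found in the camera images.
- loader: Fixed wooden stand with an aluminium chute; yaw within 0.15 rad of 0. Origin on the table under the chute's centre. The sled's lane runs along its y: two rails, 22 mm high, 106 mm apart inside, flared at the +y mouth (ends at y = 120 mm). The sled goes in there, moving to -y on the bare table. The trough lies to -x; the posts under it fill x = -185 to -65, |y| under 55 mm.
- stop (a point): Middle of the inner face of the stop bar across the lane's far end: 46 mm to -y of the loader's origin, 15 mm up. The bar is 30 mm high.
- pivot (a point): Point on the pivot axis of trough and lever, midway across the trough: at x = -19 mm in the loader's frame, 190 mm above the table; the axis runs along loader y. From here the level trough (165 mm long, 40 mm wide, 24 mm walls) reaches to -x, its open end at the chute.
- chute (a point): Centre of the lower opening (38 x 42 mm inside) of the chute, a square aluminium shaft about 52 mm wide outside, 155 to 240 mm above the table, straight over the loader's origin. The point is 155 mm up.
- trough (a joint): Tipping angle of the aluminium trough with its lever, rad: 0 level (end stop, its start), growing as its -x tail rises, to the end stop at 1.35 (steep). Pivot friction holds it where it is left; about 4 to 8 N at the knob moves it. The stick slides into the chute by itself once the trough is steep: tip it to the end stop.
- knob (a point): Centre of the red ball, 30 mm across, atop the lever (12 mm rod) rigidly joined to the trough, 105 mm to -y of its middle. It circles the pivot axis at 110 mm radius: at joint 0 it is 63 mm to -x of the axis and 90 mm above it (280 mm over the table); a growing joint moves it to loader +x, at 1.35 it is 74 mm to +x and 81 mm above. Nothing else is within 60 mm of its path.
- stick: Purple soap stick, 28 mm diameter, 130 mm long, about 90 g; origin at its centre, its long axis is x. It lies in the trough along it.
- sled: Loose wooden sled, about 0.6 kg, with upright blue tube and yellow handle. Origin on its underside under the tube's axis, z up. Board 14 mm thick, x = -50 to 50, y = -45 (leading end) to 135 mm. Home, the leading end touches the stop and its axes agree with the loader's. Tube inside 44 mm across, flared to 60 at the mouth; inner floor 20 mm, rim 142 mm above the underside.
- tube_mouth (a point): Centre of the tube's mouth, 142 mm above the sled's underside. Straight under the chute when the sled is home.
- handle (a point): Point in the sled's yellow handle, 115 mm along sled y from the tube's axis and 55 mm above the sled's underside. The handle is an upright slab 50 mm wide (sled x), 14 mm thick (sled y), its top 72 mm above the sled's underside; grasp it from above across its thickness, or push it.
- bottle: Bystander: clear bottle with green cap, 48 mm across, 150 mm tall; origin at its base.
- jar: Bystander: orange jar with white lid, 90 mm across, 120 mm tall; origin at its base.
- cup: Bystander: blue cup, 80 mm across, 75 mm tall; origin at its base.
- dropper: Bystander: amber bottle with black cap, 40 mm across, 90 mm tall; origin at its base.
- soap_block: Bystander: white soap block, 70 x 110 x 50 mm; origin at the centre of its underside.
- tube_can: Bystander: gold can with paper label, 56 mm across, 130 mm tall; origin at its base.
There are look-alikes about, which are no part of the job. There is more than one size of the stick; the one meant has the size given above.

How it is judged (in metres and radians):
On the way, in this order (a step that is already met when the one before it is completed fails the run):
1. the sled is home under the chute, with the stick still in the trough (horizontal distance between tube_mouth and chute below 0.009 m and height (world z) of stick above 0.18 m), for 0.2 s.
2. with the sled home and the trough tipped up, the stick stands in the tube (horizontal distance between tube_mouth and chute below 0.009 m and x of stick in the frame of sled between -0.018 and 0.018 m and y of stick in the frame of sled between -0.018 and 0.018 m and z of stick in the frame of sled below 0.1 m and angle between the x axis of stick and the z axis of sled, either way round below 0.3 rad and value of joint trough above 0.6 rad), for 0.2 s.
At the end, for the whole second after the job is handed in: Sled home and upright (tube mouth within 9 mm of the chute's axis, tilt under 0.05 rad); stick end-down in the tube (centre under 100 mm above the sled's underside, within 18 mm and 0.3 rad of the tube's axis); trough level (joint under 0.1 rad); all at rest (horizontal distance between tube_mouth and chute below 0.009 m and x of stick in the frame of sled between -0.018 and 0.018 m and y of stick in the frame of sled between -0.018 and 0.018 m and z of stick in the frame of sled below 0.1 m and angle between the x axis of stick and the z axis of sled, either way round below 0.3 rad and value of joint trough below 0.1 rad and linear speed of stick below 0.03 m/s and linear speed of sled below 0.02 m/s and angle between sled's own z axis and vertical below 0.05 rad); the robot touches nothing.
It fails at once if a bystander is moved more than 30 mm or tipped over (distance of any of bottle, jar, cup, dropper, soap_block, tube_can from where it was at the start of the episode above 0.03 m or angle between any of bottle, jar, cup, dropper, soap_block, tube_can's own z axis and vertical above 0.4 rad).
It fails at once if the sled is tipped or lifted clear over the rails (angle between sled's own z axis and vertical above 0.35 rad or height (world z) of sled above 0.04 m).
It also fails if it takes over 54 s, if anything falls off the work surface, if the arm or the gripper's body presses on something with over 40 N, if the wrist force passes 120 N, or if a joint passes its speed limit or range.

### The arm

A 6-joint arm with a two-finger parallel gripper is mounted at the origin on the work surface. World frame = base frame: x ahead of the robot, y to its left, z up, the work surface at z = 0. Lengths are in mm, angles in rad, forces in N, time in s.
With the tool pointing down it reaches from about 300 to 875 mm from the base axis. Payload 6.4 kg.
Tool frame: the origin (TCP) lies midway between the tips of the shut fingers; the grasp point (between the pads) lies 19 mm behind it (manip.grip_depth is the distance from the TCP to the grasp point, in mm); z points along the fingers, y is the line along which they close (so a half turn about z gives the same grasp; the last joint's range is limited). The gripper opens to 88 mm and grips with 3 to 60 N. Pads are 18 mm wide; open, the fingers measure 123 mm over their backs; the gripper's body (75 mm by 187 mm) begins 45 mm behind the grasp point.
Start: joints at [0.927, 0.181, 1.607, -0, 1.354, -0.206], TCP at [243.761, 520.79, 238.714] pointing down, gripper open.
Joint ranges: [-2.99, 2.99], [-0.89, 2.07], [0.3, 2.58], [-1.14, 4.28], [0, 2.63], [-3.12, 3.12]. Speed limits (rad/s): [2.57, 2.57, 3.01, 3.14, 3.14, 3.14].

### API

Orientations are given as a rotation vector (axis times angle).
In Python, from workcell import manip gives the robot as it stands. The module is installed in compiled form; this text tells all that it offers.
- The arm moves only by the tool arm_command, never from a script. Its argument "series" is a list of rows, each a list of 7 numbers: the turn, a rotation vector about the tool's x, y, z in rad, then the shift along the tool's x, y, z in m, then the closure, from 0 (fully open) to 1 (shut). In form: [[rx, ry, rz, tx, ty, tz, claw], ...]. A call has 1 to 10 rows; each row shifts and turns the commanded pose from where the row before left it, along the tool's axes as they then stand; what a row does not reach is not made up. A row lasts 1/10 s, in which the tool goes at most 50 mm and 8.59 degrees, less where a joint would pass 70% of its speed; a pose out of reach is approached as far as the arm can. A call is refused whole if a number of a shift passes 0.05 or a number of a turn 0.15, either way. A call with a gripper value outside its range is refused whole. The fingers move at their own pace and stop on an object; the grip force is fixed at half the most. Time passes only in rows, so rows that do not move let the fingers close. It gives the time, the measured TCP pose, the force, the opening and the grip force at its end, in the units of the state.
- manip.get_obs(): the state, without advancing time (a new reading comes with each control period).
- manip.camera(name): name is "scene" or "top"; returns a dict with "frame" (420x560x3 uint8, red, green, blue), "mtx" (3x3 intrinsics, pixels), "R" (3x3) and "t" (3): a world point X has camera coordinates R X + t. Camera axes: x right, y down, z forward; pixel columns grow to the right and rows downward; lengths in mm; the calibration is good to about 2 mm. A picture is of the moment at which its call begins. There is no depth.
- manip.sign_off(): hands the job in; it is judged then, once.
The state is a dict: "time_s": time; "joint_pos": joint angles; "joint_vel": joint speeds; "joint_efforts": joint torques, N m; "eef_pos": TCP position; "orientation": TCP orientation; "wrist_force": force on the tool from outside, world axes, zero at the start; "ft_torque": the same for the moment, N m; "finger_gap": finger opening in mm; "finger_force": force on a finger pad.
Only numpy, scipy, OpenCV 4.12 (cv2) and the standard library are available. Lean on these libraries where they do the work, as an engineer would, in place of code of your own. Each camera call takes 0.05 s, during which the arm holds its last target. There are 200 camera calls.

## Working session

There is one attempt and no reset: what is moved stays moved. The work goes in short steps, Python scripts to look and compute and a tool call to move; the robot and the scene stay as the last step left them, time stands still between calls to the robot, and variables do not carry over. Pictures are saved under pics/ and viewed, at most 12 in all, crops included, and the job is handed in when it is done.

Besides the shell and the picture viewer there is one more tool, called after ">>>" as name(argument=value, ...), one argument or row to a line, values as JSON. arm_command: Moves the arm, as the interface text tells. Its arguments: {"type":"object","properties":{"series":{"type":"array","items":{"type":"array","items":{"type":"number"}}}},"required":["series"]}

```bash
mkdir -p pics; python3 - <<'E'
from workcell import manip
import cv2,numpy as np
for n in("scene","top"):
    c=manip.camera(n); cv2.imwrite(f"pics/{n}0.png",c["frame"][:,:,::-1]); print(n,c["mtx"].tolist(),np.round(c["R"],4).tolist(),np.round(c["t"],1).tolist(), -c["R"].T@c["t"])
print(manip.get_obs())
E
```

```text
scene [[384.3619414942713, 0.0, 281.6496555485058], [0.0, 384.3619414942713, 213.04267653478485], [0.0, 0.0, 1.0]] [[-0.7658, 0.6431, 0.003], [0.4594, 0.5503, -0.6972], [-0.45, -0.5325, -0.7168]] [405.7, -143.4, 1703.6] [1143.19283854  725.26798991 1119.99458934]
top [[424.9754554554644, 0.0, 273.3434044144184], [0.0, 424.9754554554644, 217.1063164840862], [0.0, 0.0, 1.0]] [[0.0098, -0.9997, 0.0236], [-0.9974, -0.0115, -0.0708], [0.0711, -0.0228, -0.9972]] [12.0, 558.7, 1287.1] [ 465.6769259    47.79216294 1322.81790324]
{'time_s': 0.1, 'joint_pos': array([ 9.26688952e-01,  1.81462268e-01,  1.60786741e+00,  2.09805658e-06,
        1.35380227e+00, -2.06290613e-01]), 'joint_vel': array([-3.17211376e-04, -1.29336607e-03, -2.09157654e-03, -1.11550029e-03,
       -2.05610102e-04, -2.94704047e-05]), 'joint_efforts': array([ 3.16358810e-04, -4.34817803e+01, -3.42698014e+01,  7.02116964e-02,
        3.39894975e-02, -3.78170625e-05]), 'eef_pos': array([243.47229564, 520.39588722, 237.92237158]), 'orientation': array([-6.82103639e-01, -3.06599629e+00,  2.20084820e-03]), 'wrist_force': array([-0.09237229, -0.14737229, -0.66551171]), 'ft_torque': array([ 0.02554807, -0.01021158, -0.00371256]), 'finger_force': 0.0, 'finger_gap': 87.85619870962473}
```

View pics/scene0.png

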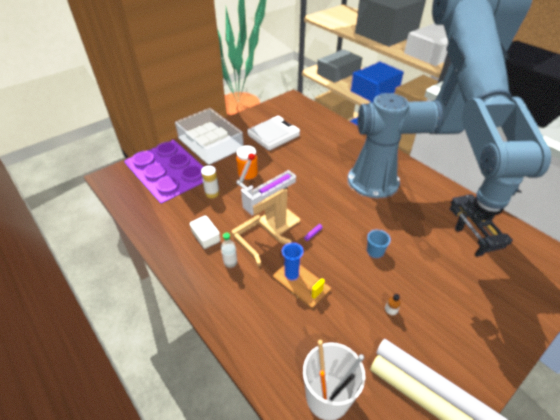

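View pics/top0.png

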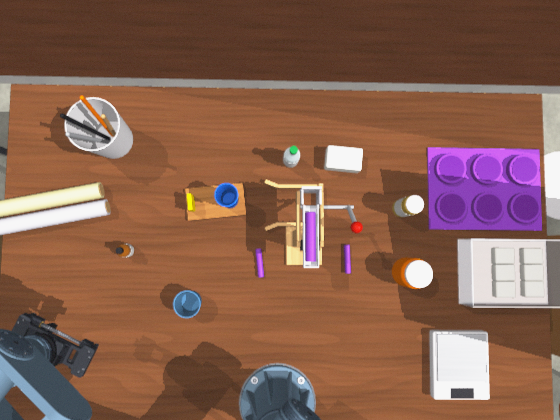

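The top view shows the sled with the blue tube near (227,196) and the yellow handle at (190,203). The loader's rails open to the left, its chute is near (311,195), and the red knob is at (357,228). There are three candidates for the stick: (311,235) in the trough, and (260,263) and (347,258) on the table. The one in the trough fits, because it is the longest and lies along the trough. I'll check this in an enlarged crop.

```bash
cat > h.py <<'E'
from workcell import manip
import cv2,numpy as np
def ray(c,uv,z):
    o=-c["R"].T@c["t"]; d=c["R"].T@np.linalg.inv(c["mtx"])@np.array([uv[0],uv[1],1.]); return (o+d*(z-o[2])/d[2])
def px(c,X):
    p=c["mtx"]@(c["R"]@np.array(X,float)+c["t"]); return p[:2]/p[2]
def mask(c,lo,hi,roi=None):
    h=cv2.cvtColor(c["frame"],cv2.COLOR_RGB2HSV); m=cv2.inRange(h,lo,hi)
    if roi: k=np.zeros_like(m); x0,y0,x1,y1=roi; k[y0:y1,x0:x1]=255; m&=k
    return m
def blobs(m,amin=20):
    n,l,s,ce=cv2.connectedComponentsWithStats(m); return [(ce[i].round(2).tolist(),s[i].tolist()) for i in range(1,n) if s[i][4]>=amin]
E
python3 - <<'E'
from h import *
c=manip.camera("top"); f=c["frame"][:,:,::-1]
cv2.imwrite("pics/crop1.png",cv2.resize(f[145:285,175:375],None,fx=4,fy=4,interpolation=cv2.INTER_CUBIC))
R=(170,150,380,290)
for n,lo,hi in(("yel",(24,150,150),(34,255,255)),("blue",(100,120,60),(125,255,255)),("red",(0,190,120),(4,255,255)),("purple",(130,100,60),(150,255,255)),("wood",(10,60,120),(22,200,255))):
    m=mask(c,lo,hi,R); print(n,blobs(m))
    if n in("yel","purple","wood"):
        for k in cv2.findContours(m,0,2)[0]:
            if cv2.contourArea(k)>20: print("  ",cv2.minAreaRect(k))
E
```

```text
yel [([190.35, 201.87], [187, 193, 8, 18, 124])]
   ((190.5, 201.5), (17.0, 7.0), 90.0)
blue [([226.18, 194.94], [214, 183, 24, 25, 456])]
red [([356.43, 227.0], [351, 222, 12, 11, 105])]
purple [([310.39, 235.73], [305, 212, 11, 50, 500]), ([346.96, 258.77], [344, 245, 7, 29, 170]), ([259.37, 262.74], [256, 248, 8, 30, 169])]
   ((259.33538818359375, 262.518310546875), (28.933063507080078, 5.852870941162109), 83.6598129272461)
   ((347.0, 259.0), (28.0, 6.0), 90.0)
   ((309.9999694824219, 236.5), (48.99999237060547, 9.999998092651367), 90.0)
wood [([268.19, 223.25], [170, 150, 210, 140, 21137]), ([307.04, 198.43], [304, 193, 7, 12, 83]), ([279.5, 203.32], [277, 201, 7, 6, 28])]
   ((274.4999694824219, 219.49996948242188), (208.99996948242188, 138.99996948242188), -0.0)
```

View pics/crop1.png

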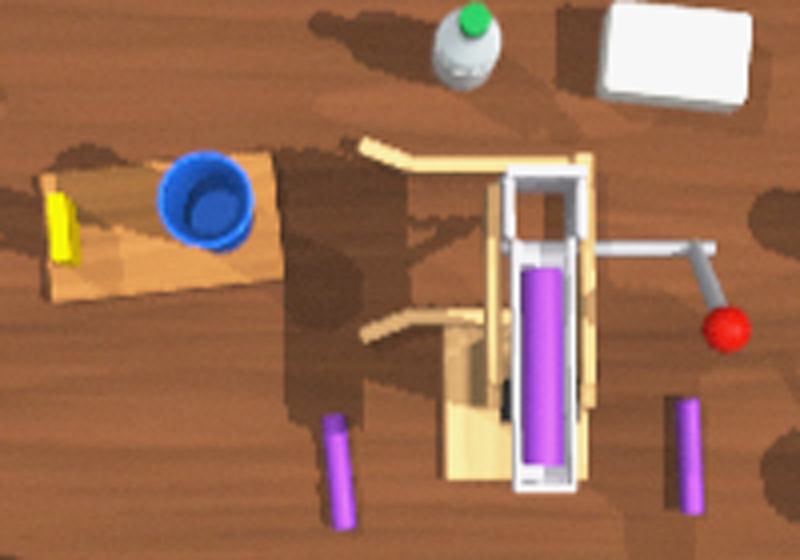

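The crop confirms it. The thick, long purple stick at crop (543,365) lies in the trough, and the two thin ones at crop (340,470) and (690,455) are look-alikes. Next I'll work out the poses.

```bash
python3 - <<'E'
from h import *
c=manip.camera("top"); s=manip.camera("scene")
P=lambda a,b,z: ray(c,(a/4+175-.375,b/4+145-.375),z)
r=lambda *a:[np.round(x,1).tolist() for x in a]
print("board",r(*[P(*q,14) for q in((40,176),(272,152),(284,278),(50,302))]))
print("chute top",r(*[P(*q,240) for q in((502,165),(588,165),(502,250),(588,250))]))
k=blobs(mask(c,(0,190,120),(4,255,255),(340,210,370,240)))[0][0]; print("knob",r(ray(c,k,280)))
y=ray(c,(190.5,201.7),72); print("handle",r(y))
print("tube rim",r(P(206,199,142)))
print("rails",r(*[P(*q,22) for q in((410,172),(580,174),(410,308),(490,308))]))
print("trough end",r(*[P(*q,200) for q in((512,490),(578,490))]))
print("stick ends z~197",r(P(543,268,208),P(543,465,208)))
m=blobs(mask(s,(0,190,120),(4,255,255),(180,140,290,200)),8); print(m); 
m2=blobs(mask(s,(24,150,150),(34,255,255),(270,240,340,310)),8);print(m2)
m3=blobs(mask(s,(105,150,60),(125,255,255),(270,230,320,290)),8);print(m3)
import itertools
def tri(a,b):
    A=[];
    pts=[]
    for cam,uv in((c,a),(s,b)):
        M=cam["mtx"]@np.c_[cam["R"],cam["t"]]; pts.append(M)
    X=cv2.triangulatePoints(pts[0],pts[1],np.array(a,float).reshape(2,1),np.array(b,float).reshape(2,1)); return (X[:3]/X[3]).ravel()
for q in m: print("knob tri",tri(k,q[0]))
E
```

```text
board [[644.0, 292.7, 14.0], [665.0, 114.2, 14.0], [567.2, 103.5, 14.0], [546.6, 282.7, 14.0]]
chute top [[624.2, -45.1, 240.0], [624.9, -100.6, 240.0], [569.3, -45.4, 240.0], [570.0, -100.7, 240.0]]
knob [[518.0, -181.4, 280.0]]
handle [[597.5, 263.7, 72.0]]
tube rim [[611.9, 153.1, 142.0]]
rails [[649.7, 7.2, 22.0], [649.9, -124.2, 22.0], [544.6, 6.3, 22.0], [545.3, -55.2, 22.0]]
trough end [[414.6, -56.3, 200.0], [415.0, -99.8, 200.0]]
stick ends z~197 [[560.8, -75.3, 208.0], [431.4, -75.8, 208.0]]
[([251.26, 156.47], [249, 155, 6, 5, 19])]
[([317.32, 287.48], [312, 278, 13, 20, 158])]
[([291.84, 259.09], [283, 243, 20, 36, 501])]
knob tri [ 518.41413123 -181.68398394  280.65877496]
```

```bash
cat >> h.py <<'E'
from scipy.spatial.transform import Rotation as Ro
def plan(target,yaw_y):
    """tool-frame shift to the target and turn about tool z to have tool y along world angle yaw_y (mod pi)"""
    o=manip.get_obs(); R=Ro.from_rotvec(o["orientation"]).as_matrix()
    a=np.arctan2(R[1,1],R[0,1]); d=(yaw_y-a+np.pi/2)%np.pi-np.pi/2
    print("t",o["time_s"],"pos",o["eef_pos"].round(1),"tilt",np.round(R[:,2],4),"yAngle",a.round(4),"turn rz",round(-d,4),"j6",o["joint_pos"][5].round(3),"F",o["wrist_force"].round(1))
    print("shift now-frame",(R.T@(np.array(target)-o["eef_pos"])).round(1))
    Rn=R@Ro.from_rotvec([0,0,-d]).as_matrix(); print("shift after-turn",(Rn.T@(np.array(target)-o["eef_pos"])).round(1)); print("Rn x,y",Rn[:,0].round(3),Rn[:,1].round(3))
E
python3 -c "
from h import *
plan((597.7,265,130),0.116)"
```

```text
t 0.25 pos [243.6 520.6 238.3] tilt [-5.e-04 -7.e-04 -1.e+00] yAngle 1.133 turn rz 1.017 j6 -0.206 F [1.  0.5 0.2]
shift now-frame [-429.1  -81.3  108.3]
shift after-turn [-294.8  322.2  108.3]
Rn x,y [-0.116  0.993 -0.001] [ 0.993  0.116 -0.001]
```

>>> arm_command(
  series=[
    [0,0,0.145,0,0,0,0],
    [0,0,0.145,0,0,0,0],
    [0,0,0.145,0,0,0,0],
    [0,0,0.145,0,0,0,0],
    [0,0,0.145,0,0,0,0],
    [0,0,0.145,0,0,0,0],
    [0,0,0.147,0,0,0,0],
    [0,0,0,-0.02,0.022,0,0],
    [0,0,0,-0.025,0.027,0,0],
    [0,0,0,-0.025,0.027,0,0],
  ],
)

```text
time_s: 1.25
eef_pos: [327.8, 459.5, 238.6]
orientation: [2.087, 2.348, -0.0]
wrist_force: [0.5, 0.2, -0.6]
finger_gap: 88.6
finger_force: 0.0
```

>>> arm_command(
  series=[
    [0,0,0,-0.025,0.027,0,0],
    [0,0,0,-0.025,0.027,0,0],
    [0,0,0,-0.025,0.027,0,0],
    [0,0,0,-0.025,0.027,0,0],
    [0,0,0,-0.025,0.027,0,0],
    [0,0,0,-0.025,0.027,0.02,0],
    [0,0,0,-0.025,0.027,0.02,0],
    [0,0,0,-0.025,0.027,0.02,0],
    [0,0,0,-0.02,0.022,0.02,0],
    [0,0,0,0,0,0,0],
  ],
)

```text
time_s: 2.25
eef_pos: [590.0, 265.6, 154.8]
orientation: [-2.092, -2.341, 0.007]
wrist_force: [-0.3, -0.6, 0.2]
finger_gap: 88.0
finger_force: 0.0
```

```bash
python3 -c "
from h import *
plan((597.7,265,38),0.116)
c=manip.camera('scene');cv2.imwrite('pics/s1.png',cv2.resize(c['frame'][120:320,160:400,::-1],None,fx=3,fy=3,interpolation=2))"
```

```text
t 2.25 pos [590.  265.6 154.8] tilt [-0.0047 -0.0021 -1.    ] yAngle 0.1119 turn rz -0.0041 j6 0.129 F [-0.3 -0.6  0.2]
shift now-frame [ -1.3   8.1 116.8]
shift after-turn [ -1.3   8.1 116.8]
Rn x,y [-0.116  0.993 -0.002] [ 0.993  0.116 -0.005]
```

View pics/s1.png

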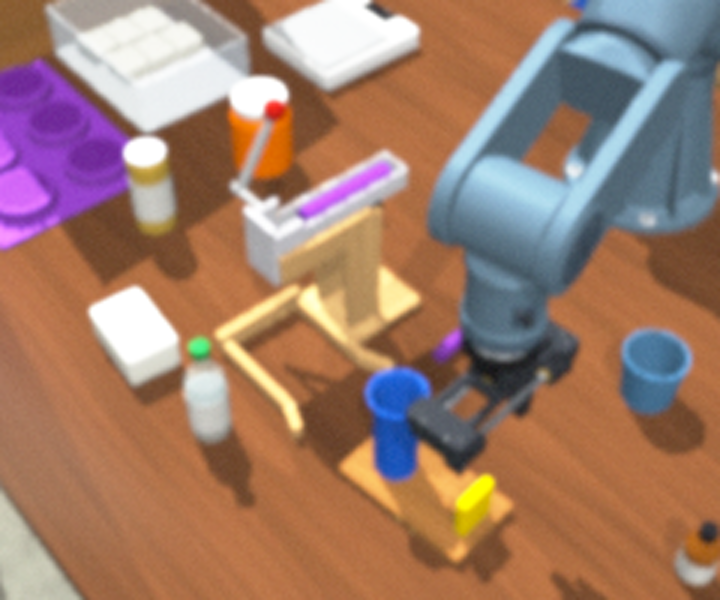

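The picture shows the gripper above the yellow handle (475,505), with its long body lying along x. The bottle (205,390) stands beside the lane, so I'll check its clearance before moving.

```bash
python3 -c "
from h import *
c=manip.camera('top')
m=mask(c,(50,120,60),(75,255,255),(270,140,310,170));b=blobs(m,5);print(b)
print('cap',ray(c,b[0][0],147))
s=manip.camera('scene');b2=blobs(mask(s,(50,120,60),(75,255,255),(210,220,245,260)),5);print(b2)
X=cv2.triangulatePoints(c['mtx']@np.c_[c['R'],c['t']],s['mtx']@np.c_[s['R'],s['t']],np.array(b[0][0]),np.array(b2[0][0]));print((X[:3]/X[3]).ravel())"
```

```text
[([293.25, 149.42], [290, 146, 8, 8, 48])]
cap [740.75146604 -33.17801162 147.        ]
[([226.47, 235.66], [224, 233, 6, 6, 32])]
[741.18796074 -33.65404934 147.65229883]
```

>>> arm_command(
  series=[
    [0,0,-0.004,-0.001,0.008,0.01,0],
    [0,0,0,0,0,0.02,0],
    [0,0,0,0,0,0.02,0],
    [0,0,0,0,0,0.02,0],
    [0,0,0,0,0,0.02,0],
    [0,0,0,0,0,0.015,0],
    [0,0,0,0,0,0.01,0],
    [0,0,0,0,0,0.002,0],
    [0,0,0,0,0,0,0],
  ],
)

```text
time_s: 3.3
eef_pos: [597.4, 269.3, 41.9]
orientation: [2.084, 2.351, 0.0]
wrist_force: [-1.1, -0.3, 0.3]
finger_gap: 88.4
finger_force: 0.0
```

>>> arm_command(
  series=[
    [0,0,0,0,0,0,0.2],
    [0,0,0,0,0,0,0.3],
    [0,0,0,0,0,0,0.4],
    [0,0,0,0,0,0,0.5],
    [0,0,0,0,0,0,0.6],
    [0,0,0,0,0,0,0.6],
    [0,0,0,0,0,0,0.6],
  ],
)

```text
time_s: 4.0
eef_pos: [597.7, 269.2, 42.1]
orientation: [2.084, 2.35, 0.001]
wrist_force: [1.2, 0.8, 1.1]
finger_gap: 50.0
finger_force: 30.0
```

```bash
python3 -c "
from h import *
plan((597.3,265,38),0.01)
c=manip.camera('top');cv2.imwrite('pics/t2.png',cv2.resize(c['frame'][145:285,175:375,::-1],None,fx=4,fy=4,interpolation=2))"
```

```text
t 4.0 pos [597.7 269.2  42.1] tilt [ 1.e-03  3.e-04 -1.e+00] yAngle 0.1201 turn rz 0.1101 j6 0.122 F [1.2 0.8 1.1]
shift now-frame [-4.1 -0.9  4.1]
shift after-turn [-4.1 -0.5  4.1]
Rn x,y [-0.01  1.    0.  ] [1.    0.01  0.001]
```

View pics/t2.png

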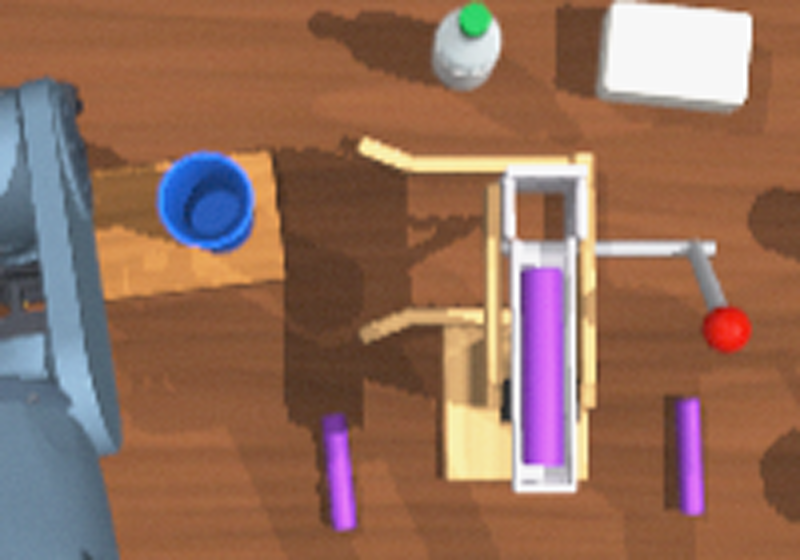

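The handle is held (gap 50 mm) and the tube is still at crop (206,199). Next I'll square up the sled and bring it close to the mouth.

>>> arm_command(
  series=[
    [0,0,0.03,0,0,0,0.6],
    [0,0,0.03,0,0,0,0.6],
    [0,0,0.03,0,0,0,0.6],
    [0,0,0.02,0,0,0,0.6],
    [0,0,0,-0.01,0,0,0.6],
    [0,0,0,-0.015,0,0,0.6],
    [0,0,0,-0.015,0,0,0.6],
    [0,0,0,-0.01,0,0,0.6],
    [0,0,0,0,0,0,0.6],
  ],
)

```text
time_s: 4.95
eef_pos: [597.9, 217.1, 42.0]
orientation: [2.211, 2.231, -0.002]
wrist_force: [-0.6, -4.1, 5.7]
finger_gap: 49.7
finger_force: 30.0
```

```bash
cat >> h.py <<'E'
def tube():
    c=manip.camera("top"); m=mask(c,(100,120,60),(125,255,255),(195,165,335,225)); b=blobs(m,100); print("tube blob",b)
    k=max(cv2.findContours(m,0,1)[0],key=cv2.contourArea); (u,v),r=cv2.minEnclosingCircle(k); print("circ",u,v,r,"rim",ray(c,(u,v),142).round(1),"centroid",ray(c,b[0][0],142).round(1))
    return c
E
python3 -c "
from h import *
plan((597.3,42,38),0.01)
c=tube();cv2.imwrite('pics/t3.png',cv2.resize(c['frame'][145:285,175:375,::-1],None,fx=4,fy=4,interpolation=2))"
```

```text
t 4.95 pos [597.9 217.1  42. ] tilt [-2.0e-04 -1.2e-03 -1.0e+00] yAngle 0.0088 turn rz -0.0012 j6 0.155 F [-0.6 -4.1  5.7]
shift now-frame [-175.1   -2.2    4.3]
shift after-turn [-175.1   -2.4    4.3]
Rn x,y [-0.01   1.    -0.001] [ 1.    0.01 -0.  ]
tube blob [([245.02, 199.47], [233, 188, 24, 24, 455])]
circ 245.3518524169922 199.57408142089844 12.365279197692871 rim [598.   99.4 142. ] centroid [598.3 100.3 142. ]
```

View pics/t3.png

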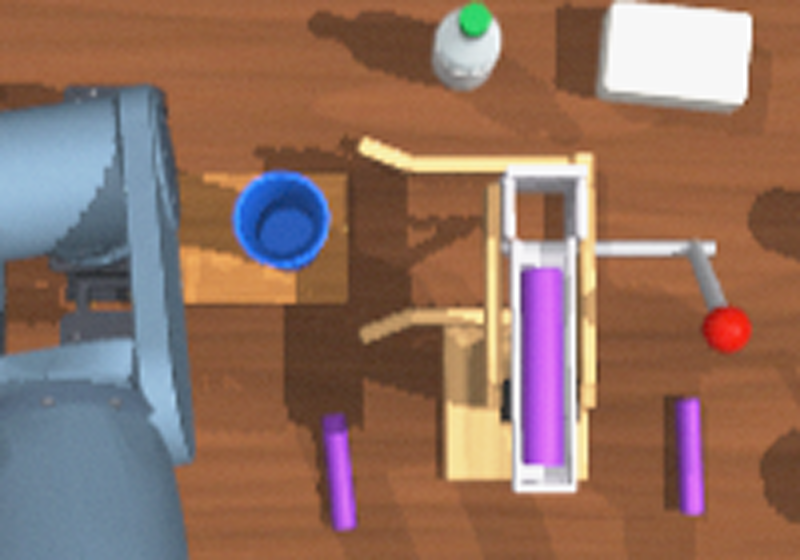

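The sled is now square to the lane. The board edges are at crop rows 172–303 and the rail inner edges at about 173–308, so I'll shift it slightly toward -x and slide it in.

>>> arm_command(
  series=[
    [0,0,0,-0.01,-0.0015,0,0.6],
    [0,0,0,-0.012,0,0,0.6],
    [0,0,0,-0.012,0,0,0.6],
    [0,0,0,-0.012,0,0,0.6],
    [0,0,0,-0.012,0,0,0.6],
    [0,0,0,-0.012,0,0,0.6],
    [0,0,0,-0.01,0,0,0.6],
    [0,0,0,0,0,0,0.6],
  ],
)

```text
time_s: 5.8
eef_pos: [597.2, 137.9, 42.0]
orientation: [2.211, 2.231, -0.0]
wrist_force: [-0.3, 0.4, 4.7]
finger_gap: 49.6
finger_force: 30.0
```

```bash
python3 -c "
from h import *
plan((597.3,42,42),0.01);tube()"
```

```text
t 5.8 pos [597.2 137.9  42. ] tilt [ 3.e-04 -3.e-04 -1.e+00] yAngle 0.0093 turn rz -0.0007 j6 0.025 F [-0.3  0.4  4.7]
shift now-frame [-95.9  -0.8   0.1]
shift after-turn [-95.9  -0.9   0.1]
Rn x,y [-0.01  1.   -0.  ] [1.   0.01 0.  ]
tube blob [([273.06, 200.04], [262, 188, 23, 25, 444])]
circ 273.0 200.0 12.16562557220459 rim [597.7  22.2 142. ] centroid [597.6  22.  142. ]
```

>>> arm_command(
  series=[
    [0,0,0,-0.01,0,0,0.6],
    [0,0,0,-0.012,0,0,0.6],
    [0,0,0,-0.012,0,0,0.6],
    [0,0,0,-0.012,0,0,0.6],
    [0,0,0,-0.012,0,0,0.6],
    [0,0,0,-0.012,0,0,0.6],
    [0,0,0,-0.01,0,0,0.6],
    [0,0,0,-0.003,0,0,0.6],
    [0,0,0,-0.003,0,0,0.6],
    [0,0,0,0,0,0,0.6],
  ],
)

```text
time_s: 6.85
eef_pos: [598.0, 53.2, 42.0]
orientation: [-2.21, -2.232, -0.001]
wrist_force: [-1.9, 3.2, 5.2]
finger_gap: 50.0
finger_force: 30.0
```

>>> arm_command(
  series=[
    [0,0,0,-0.002,0,0,0.6],
    [0,0,0,-0.002,0,0,0.6],
    [0,0,0,-0.002,0,0,0.6],
    [0,0,0,-0.001,0,0,0.6],
    [0,0,0,0,0,0,0.6],
  ],
)

```text
time_s: 7.35
eef_pos: [598.0, 46.8, 42.0]
orientation: [-2.21, -2.232, -0.002]
wrist_force: [0.2, 6.4, 5.6]
finger_gap: 49.7
finger_force: 30.0
```

>>> arm_command(
  series=[
    [0,0,0,-0.001,0,0,0.6],
    [0,0,0,-0.001,0,0,0.6],
    [0,0,0,0,0,0,0.6],
  ],
)

```text
time_s: 7.65
eef_pos: [598.0, 44.9, 42.0]
orientation: [-2.209, -2.232, -0.002]
wrist_force: [-0.2, 6.2, 5.8]
finger_gap: 50.0
finger_force: 30.0
```

>>> arm_command(
  series=[
    [0,0,0,-0.001,0,0,0.6],
    [0,0,0,-0.001,0,0,0.6],
    [0,0,0,0,0,0,0.6],
  ],
)

```text
time_s: 7.95
eef_pos: [598.0, 42.9, 42.1]
orientation: [-2.21, -2.232, -0.002]
wrist_force: [-0.7, 6.2, 5.7]
finger_gap: 49.1
finger_force: 30.0
```

>>> arm_command(
  series=[
    [0,0,0,-0.001,0,0,0.6],
    [0,0,0,-0.001,0,0,0.6],
    [0,0,0,0,0,0,0.6],
  ],
)

```text
time_s: 8.25
eef_pos: [598.0, 41.2, 42.0]
orientation: [-2.209, -2.232, -0.002]
wrist_force: [-0.3, 7.7, 5.4]
finger_gap: 49.5
finger_force: 30.0
```

>>> arm_command(
  series=[
    [0,0,0,-0.001,0,0,0.6],
    [0,0,0,-0.001,0,0,0.6],
    [0,0,0,0,0,0,0.6],
  ],
)

```text
time_s: 8.55
eef_pos: [598.1, 41.1, 42.0]
orientation: [-2.208, -2.231, -0.006]
wrist_force: [1.6, 15.7, 6.6]
finger_gap: 49.8
finger_force: 30.0
```

```bash
python3 -c "
from h import *
plan((597.3,42,42),0.01)
s=manip.camera('scene');cv2.imwrite('pics/s4.png',cv2.resize(s['frame'][140:300,180:380,::-1],None,fx=3.9,fy=3.7,interpolation=2))
m=mask(s,(105,150,60),(125,255,255),(230,200,340,290));print(blobs(m))
print('expected rim centre if home',px(s,(597.3,-73.3,142)),'10mm short',px(s,(597.3,-63.3,142)))"
```

```text
t 8.55 pos [598.1  41.1  42. ] tilt [ 5.0e-04  4.7e-03 -1.0e+00] yAngle 0.0101 turn rz 0.0001 j6 -0.145 F [ 1.6 15.7  6.6]
shift now-frame [ 1.  -0.8  0. ]
shift after-turn [ 1.  -0.8  0. ]
Rn x,y [-0.01   1.     0.005] [1.    0.01  0.001]
[([253.08, 222.4], [245, 211, 15, 21, 194])]
expected rim centre if home [254.07010145 210.70047565] 10mm short [255.77117507 212.23906533]
```

View pics/s4.png

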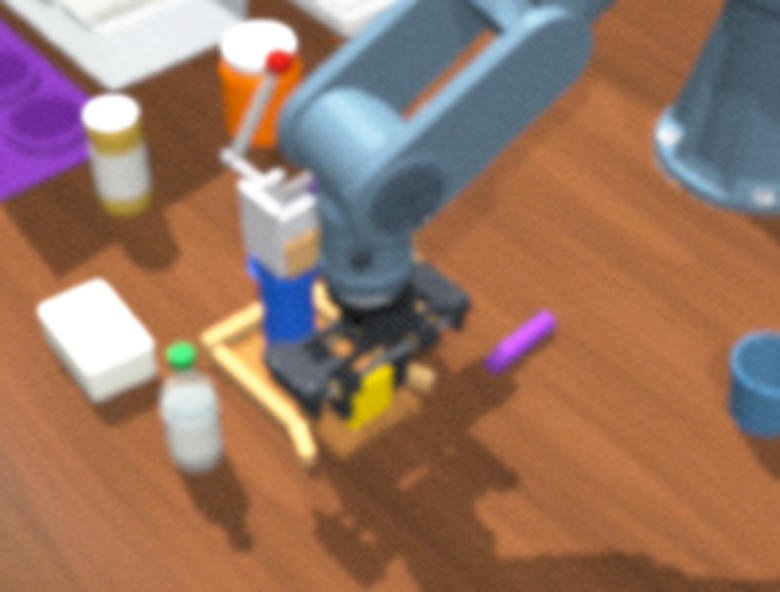

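The push stalled at y = 41.1 with the force rising to 16 N, and the tube at (288,300) is under the chute at (280,225), so the sled is home. I'll release it and rise.

>>> arm_command(
  series=[
    [0,0,0,0,0,0,0.5],
    [0,0,0,0,0,0,0.3],
    [0,0,0,0,0,0,0.1],
    [0,0,0,0,0,0,0.1],
    [0,0,0,0,0,-0.02,0.1],
    [0,0,0,0,0,-0.03,0.1],
    [0,0,0,0,0,-0.04,0.1],
    [0,0,0,0,0,-0.05,0.1],
    [0,0,0,0,0,-0.05,0.1],
    [0,0,0,0,0,-0.05,0.1],
  ],
)

```text
time_s: 9.6
eef_pos: [597.4, 37.4, 283.2]
orientation: [-2.211, -2.231, 0.002]
wrist_force: [0.8, 0.2, 0.2]
finger_gap: 79.6
finger_force: 0.0
```

>>> arm_command(
  series=[
    [0,0,0.14,0,0,-0.04,0.1],
    [0,0,0.14,0,0,-0.04,0.1],
    [0,0,0.14,0,0,0,0.1],
    [0,0,0.14,0,0,0,0.1],
    [0,0,0.14,0,0,0,0.1],
    [0,0,0.14,0,0,0,0.1],
    [0,0,0.14,0,0,0,0.1],
    [0,0,0.14,0,0,0,0.1],
    [0,0,0.14,0,0,0,0.1],
    [0,0,0.14,0,0,0,0.1],
  ],
)

```text
time_s: 10.6
eef_pos: [597.8, 37.3, 361.1]
orientation: [3.129, 0.273, -0.002]
wrist_force: [0.4, 0.3, -0.2]
finger_gap: 79.5
finger_force: 0.0
```

```bash
python3 -c "
from h import *
plan((517,-180,340),np.pi/2+0.01);tube()"
```

```text
t 10.6 pos [597.8  37.3 361.1] tilt [-1.2e-03 -3.0e-04 -1.0e+00] yAngle -1.3967 turn rz 0.1641 j6 1.261 F [ 0.4  0.3 -0.2]
shift now-frame [-117.2  200.    21.3]
shift after-turn [-83.  216.5  21.3]
Rn x,y [ 1.     0.01  -0.001] [ 0.01 -1.    0.  ]
tube blob [([311.08, 199.18], [306, 193, 10, 12, 100])]
circ 310.5 198.5 7.106435298919678 rim [603.3 -82.8 142. ] centroid [601.4 -84.4 142. ]
```

>>> arm_command(
  series=[
    [0,0,0.082,0,0,0,0.1],
    [0,0,0.082,0,0,0,0.1],
    [0,0,0,-0.008,0.02,0,0.1],
    [0,0,0,-0.015,0.04,0,0.1],
    [0,0,0,-0.015,0.04,0,0.1],
    [0,0,0,-0.015,0.04,0,0.1],
    [0,0,0,-0.015,0.04,0,0.1],
    [0,0,0,-0.015,0.037,0,0.1],
    [0,0,0,0,0,0,0.1],
  ],
)

```text
time_s: 11.55
eef_pos: [516.8, -184.8, 361.2]
orientation: [3.14, 0.021, -0.003]
wrist_force: [1.0, -0.6, 0.4]
finger_gap: 79.3
finger_force: 0.0
```

```bash
python3 -c "
from h import *
plan((517,-180,266),np.pi/2+0.01)
for n,roi in(('scene',(200,120,320,220)),):
    s=manip.camera(n); print(blobs(mask(s,(0,190,120),(4,255,255),roi),4))
    print(px(s,(518,-181.5,280)))
    cv2.imwrite('pics/s5.png',cv2.resize(s['frame'][90:250,180:380,::-1],None,fx=3.9,fy=3.7,interpolation=2))"
```

```text
t 11.55 pos [ 516.8 -184.8  361.2] tilt [-0.0016 -0.0013 -1.    ] yAngle -1.5574 turn rz 0.0034 j6 0.999 F [ 1.  -0.6  0.4]
shift now-frame [ 0.4 -4.9 95.2]
shift after-turn [ 0.4 -4.9 95.2]
Rn x,y [ 1.     0.01  -0.002] [ 0.01  -1.     0.001]
[([251.26, 156.47], [249, 155, 6, 5, 19])]
[251.58422755 156.62854241]
```

View pics/s5.png

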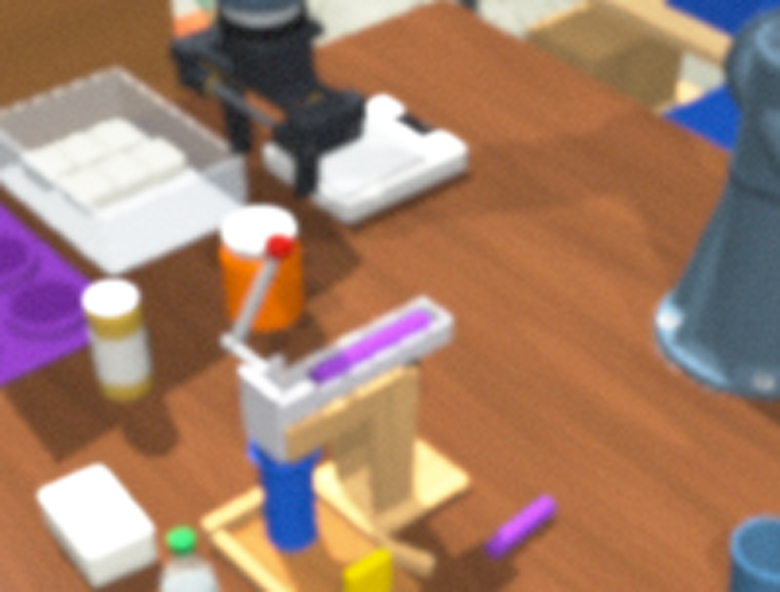

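The sled stands home under the chute with the stick still in the trough, and the gripper is above the red knob (280,245). I'll go down and grip the knob across y.

>>> arm_command(
  series=[
    [0,0,0,0.001,-0.003,0.01,0.1],
    [0,0,0,0,0,0.02,0.1],
    [0,0,0,0,0,0.02,0.1],
    [0,0,0,0,0,0.02,0.1],
    [0,0,0,0,0,0.015,0.1],
    [0,0,0,0,0,0.014,0.1],
    [0,0,0,0,0,0,0.3],
    [0,0,0,0,0,0,0.5],
    [0,0,0,0,0,0,0.65],
    [0,0,0,0,0,0,0.8],
  ],
)

```text
time_s: 12.6
eef_pos: [520.2, -177.7, 263.8]
orientation: [3.14, 0.026, 0.003]
wrist_force: [-0.8, -0.2, -0.1]
finger_gap: 49.3
finger_force: 0.0
```

>>> arm_command(
  series=[
    [0,0,0,0,0,0,0.8],
    [0,0,0,0,0,0,0.8],
    [0,0,0,0,0,0,0.8],
  ],
)

```text
time_s: 12.9
eef_pos: [520.0, -181.4, 263.3]
orientation: [3.133, 0.024, 0.002]
wrist_force: [0.3, -14.0, -3.0]
finger_gap: 27.7
finger_force: 30.0
```

```bash
python3 -c "
from h import *
plan((518,-181.5,262),np.pi/2+0.01)
a0=np.arctan2(-63,90)
for t in np.linspace(0,1.37,21): print(round(t,2),np.round([110*np.sin(a0+t)+63,110*np.cos(a0+t)-90],1))
"
```

```text
t 12.9 pos [ 520.  -181.4  263.3] tilt [ 0.0015 -0.0082 -1.    ] yAngle -1.5554 turn rz 0.0054 j6 1.009 F [  0.3 -14.   -3. ]
shift now-frame [-2.   0.1  1.3]
shift after-turn [-2.   0.1  1.3]
Rn x,y [1.    0.01  0.001] [ 0.01  -1.     0.008]
0.0 [-0.1  0.1]
0.07 [6.2 4.2]
0.14 [12.8  7.9]
0.21 [19.6 11.1]
0.27 [26.7 13.8]
0.34 [33.8 16.1]
0.41 [41.2 17.8]
0.48 [48.6 19.1]
0.55 [56.1 19.8]
0.62 [63.6 20. ]
0.68 [71.2 19.7]
0.75 [78.7 18.9]
0.82 [86.1 17.6]
0.89 [93.4 15.7]
0.96 [100.5  13.4]
1.03 [107.5  10.6]
1.1 [114.3   7.3]
1.16 [120.8   3.6]
1.23 [127.1  -0.6]
1.3 [133.1  -5.2]
1.37 [138.7 -10.2]
```

>>> arm_command(
  series=[
    [0,0,0,0.005,0.003,-0.004,0.8],
    [0,0,0,0.0065,0,-0.0035,0.8],
    [0,0,0,0.007,0,-0.003,0.8],
    [0,0,0,0.007,0,-0.003,0.8],
    [0,0,0,0.007,0,-0.0025,0.8],
    [0,0,0,0.0075,0,-0.0015,0.8],
    [0,0,0,0.0075,0,-0.0015,0.8],
    [0,0,0,0.0075,0,-0.0005,0.8],
    [0,0,0,0.0075,0,0,0.8],
    [0,0,0,0,0,0,0.8],
  ],
)

```text
time_s: 13.9
eef_pos: [582.3, -180.6, 282.4]
orientation: [3.14, 0.025, -0.001]
wrist_force: [-0.7, -4.6, -1.6]
finger_gap: 27.4
finger_force: 30.0
```

```bash
python3 -c "
from h import *
plan((518+56.1,-181.5,262+19.8),np.pi/2+0.01)
s=manip.camera('scene'); print(manip.get_obs()['finger_gap']); cv2.imwrite('pics/s6.png',cv2.resize(s['frame'][90:250,180:380,::-1],None,fx=3.9,fy=3.7,interpolation=2))"
```

```text
t 13.9 pos [ 582.3 -180.6  282.4] tilt [-8.0e-04 -1.9e-03 -1.0e+00] yAngle -1.5547 turn rz 0.0061 j6 1.061 F [-0.7 -4.6 -1.6]
shift now-frame [-8.2  0.8  0.6]
shift after-turn [-8.2  0.9  0.6]
Rn x,y [ 1.     0.01  -0.001] [ 0.01  -1.     0.002]
27.908890054684967
```

View pics/s6.png

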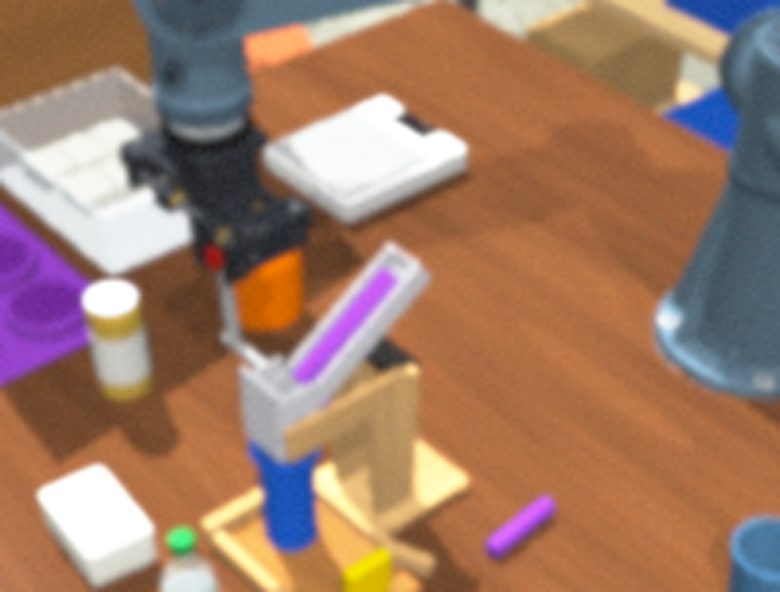

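The trough is about half tipped, with the knob (213,257) still held. I'll continue to the end stop.

>>> arm_command(
  series=[
    [0,0,0,0.0075,0,0.0005,0.8],
    [0,0,0,0.0075,0,0.001,0.8],
    [0,0,0,0.0075,0,0.0015,0.8],
    [0,0,0,0.0075,0,0.002,0.8],
    [0,0,0,0.007,0,0.0025,0.8],
    [0,0,0,0.007,0,0.003,0.8],
    [0,0,0,0.007,0,0.0035,0.8],
    [0,0,0,0.0065,0,0.004,0.8],
    [0,0,0,0.006,0,0.004,0.8],
    [0,0,0,0.006,0,0.005,0.8],
  ],
)

```text
time_s: 14.95
eef_pos: [652.7, -179.6, 257.2]
orientation: [3.138, 0.025, 0.005]
wrist_force: [-1.6, -4.9, 5.1]
finger_gap: 27.4
finger_force: 29.5
```

>>> arm_command(
  series=[
    [0,0,0,0.004,0,0.0035,0.8],
    [0,0,0,0,0,0,0.8],
    [0,0,0,0,0,0,0.8],
    [0,0,0,0,0,0,0.8],
    [0,0,0,0,0,0,0.8],
    [0,0,0,0,0,0,0.8],
  ],
)

```text
time_s: 15.55
eef_pos: [657.4, -179.6, 253.2]
orientation: [3.138, 0.025, 0.008]
wrist_force: [4.8, -4.3, 1.6]
finger_gap: 27.6
finger_force: 29.8
```

```bash
python3 -c "
from h import *
plan((518+137,-181.5,262-9),np.pi/2+0.01)
s=manip.camera('scene'); print(manip.get_obs()['finger_gap']); a=cv2.resize(s['frame'][90:250,190:340,::-1],None,fx=2.6,fy=3,interpolation=2)
c=manip.camera('top');b=cv2.resize(c['frame'][160:280,250:380,::-1],(400,480),interpolation=2);cv2.imwrite('pics/s7.png',np.hstack([a,b]))"
```

```text
t 15.55 pos [ 657.4 -179.6  253.2] tilt [ 0.0048 -0.003  -1.    ] yAngle -1.5546 turn rz 0.0062 j6 1.115 F [ 4.8 -4.3  1.6]
shift now-frame [-2.4  1.9  0.2]
shift after-turn [-2.4  1.9  0.2]
Rn x,y [1.    0.01  0.005] [ 0.01  -1.     0.003]
27.594318153760106
```

View pics/s7.png

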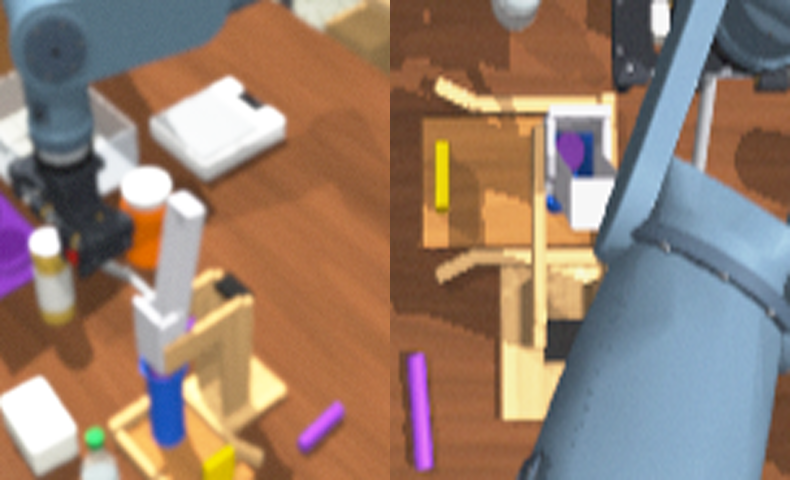

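The trough is at its end stop. The top view shows the purple stick end inside the chute and tube at (570,150). I'll check its position by ray.

```bash
python3 -c "
from h import *
c=manip.camera('top')
b=blobs(mask(c,(128,80,30),(155,255,255),(298,183,325,215)),5);print(b)
for z in(150,200,240):print(z,ray(c,b[0][0],z).round(1))
b=blobs(mask(c,(100,120,30),(125,255,255),(298,183,325,215)),3);print(b)
s=manip.camera('scene');print(blobs(mask(s,(128,80,30),(155,255,255),(230,150,300,240)),3)); print(px(s,(597,-73,150)),px(s,(480,-170,10)))
"
```

```text
[([308.25, 196.73], [304, 193, 9, 10, 64])]
150 [607.2 -75.6 150. ]
200 [601.2 -70.4 200. ]
240 [596.4 -66.2 240. ]
[([313.43, 198.5], [310, 193, 6, 11, 42]), ([302.46, 210.62], [301, 209, 4, 4, 13])]
[([263.0, 197.0], [262, 196, 3, 3, 7]), ([250.67, 214.56], [248, 213, 7, 3, 9])]
[254.07955465 209.12910754] [264.22817534 207.3104558 ]
```

The stick stands in the tube: its top is at about (607,-76) at z = 150. I'll bring the lever back.

>>> arm_command(
  series=[
    [0,0,0,-0.006,0,-0.005,0.8],
    [0,0,0,-0.006,0,-0.0045,0.8],
    [0,0,0,-0.0065,0,-0.004,0.8],
    [0,0,0,-0.0065,0,-0.0035,0.8],
    [0,0,0,-0.007,0,-0.0035,0.8],
    [0,0,0,-0.007,0,-0.003,0.8],
    [0,0,0,-0.007,0,-0.002,0.8],
    [0,0,0,-0.0075,0,-0.002,0.8],
    [0,0,0,-0.0075,0,-0.001,0.8],
    [0,0,0,-0.0075,0,-0.0005,0.8],
  ],
)

```text
time_s: 16.75
eef_pos: [587.7, -180.5, 280.6]
orientation: [3.139, 0.025, 0.003]
wrist_force: [3.3, -6.8, -6.0]
finger_gap: 27.5
finger_force: 30.1
```

>>> arm_command(
  series=[
    [0,0,0,-0.0075,0,0,0.8],
    [0,0,0,-0.0075,0,0.0005,0.8],
    [0,0,0,-0.0075,0,0.001,0.8],
    [0,0,0,-0.0075,0,0.0015,0.8],
    [0,0,0,-0.007,0,0.002,0.8],
    [0,0,0,-0.007,0,0.0025,0.8],
    [0,0,0,-0.007,0,0.003,0.8],
    [0,0,0,-0.0065,0,0.0035,0.8],
    [0,0,0,-0.0055,0,0.0035,0.8],
    [0,0,0,0,0,0,0.8],
  ],
)

```text
time_s: 17.75
eef_pos: [524.4, -181.4, 262.9]
orientation: [3.139, 0.025, 0.002]
wrist_force: [1.2, -5.8, -6.2]
finger_gap: 27.6
finger_force: 30.2
```

```bash
python3 -c "
from h import *
plan((520,-181.5,263),np.pi/2+0.01)"
```

```text
t 17.75 pos [ 524.4 -181.4  262.9] tilt [ 0.0013 -0.002  -1.    ] yAngle -1.5547 turn rz 0.0061 j6 1.009 F [ 1.2 -5.8 -6.2]
shift now-frame [-4.4  0.1 -0.1]
shift after-turn [-4.4  0.1 -0.1]
Rn x,y [1.    0.01  0.001] [ 0.01  -1.     0.002]
```

>>> arm_command(
  series=[
    [0,0,0,-0.002,0,0.0005,0.8],
    [0,0,0,-0.002,0,0.0005,0.8],
    [0,0,0,-0.0015,0,0.0005,0.8],
    [0,0,0,0,0,0,0.8],
  ],
)

```text
time_s: 18.15
eef_pos: [521.2, -181.4, 261.0]
orientation: [3.139, 0.026, 0.01]
wrist_force: [14.1, -6.5, -12.5]
finger_gap: 27.8
finger_force: 30.6
```

The lever is at its level stop, with the force rising. I'll ease off, release and rise.

>>> arm_command(
  series=[
    [0,0,0,0.001,0.001,-0.0005,0.7],
    [0,0,0,0,0,0,0.5],
    [0,0,0,0,0,0,0.3],
    [0,0,0,0,0,0,0.2],
    [0,0,0,0,0,0,0.2],
    [0,0,0,0,0,-0.02,0.2],
    [0,0,0,0,0,-0.03,0.2],
    [0,0,0,0,0,-0.04,0.2],
    [0,0,0,0,0,-0.04,0.2],
    [0,0,0,0,0,-0.03,0.2],
  ],
)

```text
time_s: 19.15
eef_pos: [519.9, -181.3, 425.5]
orientation: [3.14, 0.027, 0.004]
wrist_force: [-0.0, 0.4, -0.2]
finger_gap: 70.4
finger_force: 0.0
```

>>> arm_command(
  series=[
    [0,0,0,-0.01,0.03,0,0.2],
    [0,0,0,-0.02,0.04,0,0.2],
    [0,0,0,-0.02,0.04,0,0.2],
    [0,0,0,-0.02,0.04,0,0.2],
    [0,0,0,-0.01,0.03,0,0.2],
    [0,0,0,0,0,0,0.2],
    [0,0,0,0,0,0,0.2],
  ],
)

```text
time_s: 19.85
eef_pos: [442.5, -362.9, 422.1]
orientation: [-3.141, -0.024, 0.0]
wrist_force: [0.7, 0.4, 0.5]
finger_gap: 70.8
finger_force: 0.0
```

```bash
python3 -c "
from h import *
s=manip.camera('scene'); a=cv2.resize(s['frame'][120:300,190:340,::-1],(400,480),interpolation=2)
c=manip.camera('top');b=cv2.resize(c['frame'][150:280,240:380,::-1],(400,480),interpolation=2);cv2.imwrite('pics/s8.png',np.hstack([a,b]))
k=blobs(mask(c,(0,190,120),(4,255,255),(330,200,380,250)));print('knob',k,[ray(c,q[0],280) for q in k])
print(blobs(mask(c,(128,80,30),(155,255,255),(298,183,325,240)),3),manip.get_obs()['wrist_force'])
k=blobs(mask(s,(0,190,120),(4,255,255),(200,120,290,200)),8);print(k)
print([blobs(mask(c,(24,150,150),(34,255,255),(240,170,300,240)))],'handle expect',px(c,(597.5,40,72)))"
```

```text
knob [([356.26, 226.81], [351, 222, 12, 11, 103])] [array([ 518.34924032, -180.99902094,  280.        ])]
[([307.62, 198.1], [304, 193, 9, 12, 87])] [-0.67668236  0.25271399  0.40302066]
[([251.11, 156.56], [249, 155, 5, 5, 18])]
[[([266.48, 203.12], [265, 195, 4, 17, 67])]] handle expect [266.4432591  202.63248991]
```

View pics/s8.png

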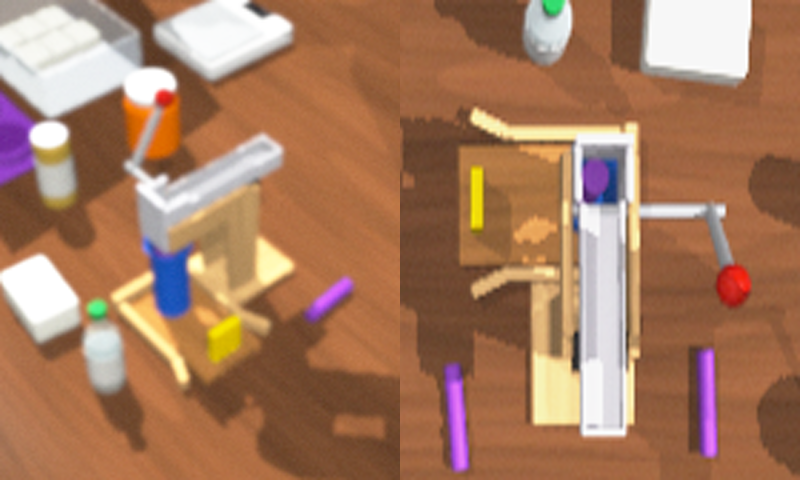

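The picture shows the trough empty and level, with the knob back at its starting pixel. The stick's end is in the tube at (597,178), the sled is home, and nothing is being touched. I'm handing it in.

```bash
python3 -c "
from workcell import manip
print(manip.sign_off())"
```

```text
the job is handed in; nothing more can be done
None
```

The job is handed in at about 20 s: the last pictures showed the sled home under the chute, the stick standing in the tube, the trough level and the arm clear of everything; the hand-in returned no verdict.

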